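# Open the orange clamp on the mosaic bench

## Robot

A 7-joint arm with a two-finger parallel gripper is mounted at the origin on the work surface. World frame = base frame: x ahead of the robot, y to its left, z up, the work surface at z = 0. Lengths are in m, angles in rad, forces in N, time in s.
With the tool pointing down it reaches from about 0.425 to 0.875 m from the base axis. Payload 4.7 kg.
Tool frame: the origin (TCP) lies at the very end of the fingers, on their centre line; the grasp point (between the pads) lies 19 mm behind it; z points along the fingers, y is the line along which they close (so a half turn about z gives the same grasp; the last joint's range is limited). The gripper opens to 87 mm and grips with 3 to 60 N. Pads are 19 mm wide; open, the fingers measure 117 mm over their backs; the gripper's body (75 mm by 190 mm) begins 51 mm behind the grasp point.
Start: joints at [1.158, 0.321, -0.07, 1.45, 0.023, 1.371, -0.057], TCP at [0.269, -0.592, 0.223] pointing down, gripper open.
Joint ranges: [-2.86, 2.86], [-0.3, 2.09], [-1.38, 1.24], [0.06, 2.45], [-1.56, 4.7], [0.09, 2.05], [-2.69, 2.69]. Speed limits (rad/s): [2.57, 2.57, 3.14, 3.14, 3.14, 3.14, 3.14].

## Interface

Orientations are given as a rotation vector (axis times angle).
In Python, from bench import ctrl, imaging, ticket gives the robot as it stands.
- The arm moves only by the tool jog_arm, never from a script. Its argument "rows" is text: rows parted by semicolons, each of 7 numbers parted by spaces: the shift along the tool's x, y, z in cm, then the turn, a rotation vector about the tool's x, y, z in rad, then the closure, from -1 (fully open) to 1 (shut), so that 0 is half open. A call has 1 to 5 rows; each row shifts and turns the commanded pose from where the row before left it, along the tool's axes as they then stand; what a row does not reach is not made up. A row lasts 1/8 s, in which the tool goes at most 62.5 mm and 10.7 degrees, less where a joint would pass 70% of its speed; a pose out of reach is approached as far as the arm can. A call with a gripper value outside its range is refused whole. The fingers move at their own pace and stop on an object; "force" is the grip in N (left out, the last holds). Time passes only in rows, so rows that do not move let the fingers close. It gives the time, the measured TCP pose, the force, the opening and the grip force at its end, in the units of the state.
- ctrl.get_state(): the state, without advancing time (a new reading comes with each control period).
- imaging.get_image(name): name is "scene" or "side" or "wrist"; returns a dict with "img" (400x640x3 uint8, blue, green, red), "vertical_fov" (degrees; the focal length in pixels is half the picture's height over the tangent of half this angle, whatever the lens; pixels are square), "cx", "cy" (the principal point, pixels), "origin" and "orientation" of the camera in the world. Camera axes: x right, y down, z forward; pixel columns grow to the right and rows downward; lengths in m; the calibration is good to about 2 mm. A picture is of the moment at which its call begins. There is no depth.
- ticket.close_job(): hands the job in; it is judged then, once.
The state is a dict: "time": time; "joint_positions": joint angles; "qd": joint speeds; "joint_torque": joint torques, N m; "position": TCP position; "tool_rot": TCP orientation; "ft_force": force on the tool from outside, world axes, zero at the start; "torque": the same for the moment, N m; "grip_width": opening from 0.0 (shut) to 1.0 (fully open); "grip_force": force on a finger pad.
Only numpy, scipy, OpenCV 4.12 (cv2) and the standard library are available. Lean on these libraries where they do the work, as an engineer would, in place of code of your own. Each camera call takes 0.05 s, during which the arm holds its last target. There are 200 camera calls.

## Task

The glue has set on the mosaic panel in the clamp with the orange release pad: press that pad down with the fingertips and, keeping it down, push the sliding jaw back along its bar all the way to the end stop, then let go so that the pad springs up. Leave the blue clamp shut, and both panels and everything else lying where they are; nothing is to be picked up.

Things in the scene. Friction and masses are not known exactly. Their poses are not given: they have to be found in the camera images.
- orange_clamp: Clamp with the orange pad: plywood board 320 x 90 x 12 mm fixed to the table. Origin at table height on its centre line, 145 mm from the near end; +x runs along the bar from the fixed wooden jaw (near the robot) to the dark steel end stop (60 mm wide, top 52 mm above the table, face at x = 155 mm); z up. The steel bar is 22 mm wide, its top 36 mm above the table.
- orange_jaw (a joint): Sliding jaw of the orange clamp along its bar, m: 0 = closed, grows as the jaw goes back along +x of orange_clamp; 0.110 = fully back, at the end stop. Starts at 0 to 0.002. With the release pad up the ratchet (teeth every 10 mm) blocks it after 3 mm at most, however hard it is pushed; with the pad held down it slides with about 3 N. It stays where it is left.
- orange_release (a joint): Press of the orange release pad, m: 0 = up (ratchet engaged), 0.008 = fully down. A spring pushes it up: about 6 N starts it, about 10 N holds it fully down. The ratchet is free from 0.0045 down. Let go, the pad springs up; part-way along it may rest on a tooth (half down) until the jaw moves on, but not near the end stop.
- orange_pad (a point): Centre of the top of the orange release pad (orange, 48 mm along the bar x 40 mm wide, open to both sides), which rides on the sliding jaw and moves down when pressed; 58 mm above the table when up. Axes as orange_clamp. The black push rest stands 29 mm from this point towards +x.
- orange_rest (a point): Middle of the top edge of the face of the black push rest at the +x end of the orange pad, fixed to the sliding jaw (face 44 mm wide, rest 14 mm thick, top 84 mm above the table, 26 mm above the raised pad). A fingertip standing on the pad pushes against this face to drive the jaw back. Axes as orange_clamp.
- blue_clamp: Clamp with the blue pad: plywood board 320 x 90 x 12 mm fixed to the table. Origin at table height on its centre line, 145 mm from the near end; +x runs along the bar from the fixed wooden jaw (near the robot) to the dark steel end stop (60 mm wide, top 52 mm above the table, face at x = 155 mm); z up. The steel bar is 22 mm wide, its top 36 mm above the table.
- blue_jaw (a joint): Sliding jaw of the blue clamp along its bar, m: 0 = closed, grows as the jaw goes back along +x of blue_clamp; 0.110 = fully back, at the end stop. Starts at 0 to 0.002. With the release pad up the ratchet (teeth every 10 mm) blocks it after 3 mm at most, however hard it is pushed; with the pad held down it slides with about 3 N. It stays where it is left.
- blue_release (a joint): Press of the blue release pad, m: 0 = up (ratchet engaged), 0.008 = fully down. A spring pushes it up: about 6 N starts it, about 10 N holds it fully down. The ratchet is free from 0.0045 down. Let go, the pad springs up; part-way along it may rest on a tooth (half down) until the jaw moves on, but not near the end stop.
- blue_pad (a point): Centre of the top of the blue release pad (blue, 48 mm along the bar x 40 mm wide, open to both sides), which rides on the sliding jaw and moves down when pressed; 58 mm above the table when up. Axes as blue_clamp. The black push rest stands 29 mm from this point towards +x.
- blue_rest (a point): Middle of the top edge of the face of the black push rest at the +x end of the blue pad, fixed to the sliding jaw (face 44 mm wide, rest 14 mm thick, top 84 mm above the table, 26 mm above the raised pad). A fingertip standing on the pad pushes against this face to drive the jaw back. Axes as blue_clamp.
- sun_panel_center (a point): Centre of the small mosaic panel (80 x 80 x 16 mm, wooden, orange and cream tiles) lying loose on the board of the orange clamp between its fixed jaw and its sliding jaw.
- sea_panel_center (a point): The same for the blue-tiled mosaic panel in the blue clamp.
- water_bottle: Clear, whitish squeeze bottle, 60 mm across, 150 mm high, loose; origin centre of its underside.
- grout_tub: White open plastic tub, 90 mm across, 65 mm high, loose; origin centre of its underside.
- nippers: Tile nippers with red handles lying flat, about 150 mm long, 60 mm wide, 15 mm high, loose; origin near the middle on the table, jaws to its +x.

How it is judged:
By the outcome, as a careful person would: the job done as asked, in the order asked, and still so for the second after the job is handed in, with the robot touching nothing.
It also fails if it takes over 35 s, if anything falls off the work surface, if the arm or the gripper's body presses on something with over 40 N, if the wrist force passes 120 N, or if a joint passes its speed limit or range.

## Working session

There is one attempt and no reset: what is moved stays moved. The work goes in short steps, Python scripts to look and compute and a tool call to move; the robot and the scene stay as the last step left them, time stands still between calls to the robot, and variables do not carry over. Pictures are saved under pics/ and viewed, at most 10 in all, crops included, and the job is handed in when it is done.

Besides the shell and the picture viewer there is one more tool, called as name(argument=value, ...) on one line, values as JSON. jog_arm: Moves the arm, as the interface text tells. Its arguments: {"type":"object","properties":{"rows":{"type":"string"},"force":{"type":"number"}},"required":["rows"]}

```bash
mkdir -p pics; ls; python3 - <<'E'
from bench import ctrl, imaging
import cv2,numpy as np
s=ctrl.get_state(); print({k:np.round(v,3).tolist() for k,v in s.items()})
for n in ["scene","side"]:
    d=imaging.get_image(n); cv2.imwrite(f"pics/{n}0.png",d["img"])
    print(n,{k:v for k,v in d.items() if k!="img"})
E
```

```text
pics
{'time': 0.0, 'joint_positions': [1.158, 0.322, -0.07, 1.452, 0.023, 1.371, -0.057], 'qd': [-0.002, -0.0, -0.0, 0.0, 0.001, -0.001, -0.0], 'joint_torque': [-0.0, -49.13, -0.404, -31.253, -0.064, 0.044, 0.0], 'position': [0.269, -0.591, 0.221], 'tool_rot': [-3.069, -0.665, 0.001], 'ft_force': [-0.549, -0.513, 0.009], 'torque': [0.0, -0.018, 0.008], 'grip_force': 0.0, 'grip_width': 0.998}
scene {'vertical_fov': 55.35297871440885, 'cx': 323.8422028619355, 'cy': 200.06470553716696, 'origin': array([ 1.00132401, -0.68669543,  0.68178951]), 'orientation': array([-2.16234387, -0.57341954,  0.27629145])}
side {'vertical_fov': 49.003471782336995, 'cx': 318.5054352208743, 'cy': 201.16446229227174, 'origin': array([-0.03472612,  0.80013952,  0.81027965]), 'orientation': array([-0.84962099,  2.40390544, -1.24899302])}
```

View pics/scene0.png

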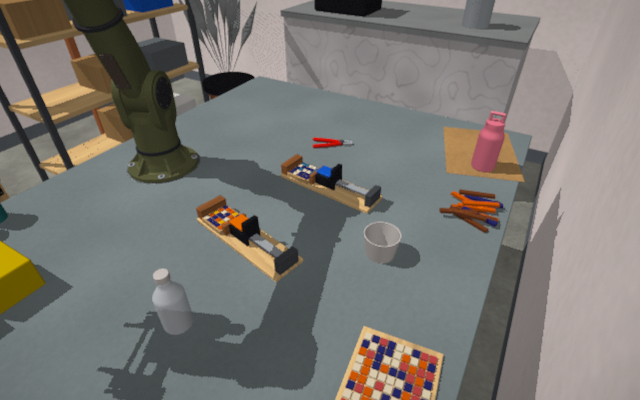

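View pics/side0.png

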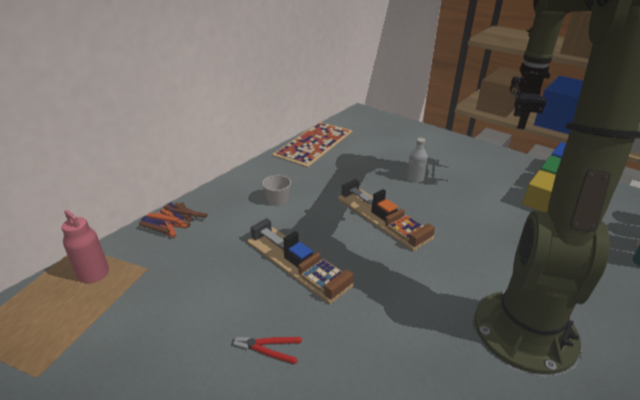

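The scene view shows the orange clamp around (248,236), with its pad at about (242,228) and end stop at (287,260). In the side view its pad is at about (387,206) and end stop at (350,187). I'll enlarge both.

```bash
cat > h.py <<'E'
import cv2,numpy as np
from scipy.spatial.transform import Rotation as R
def ray(d,u,v):
    f=d["img"].shape[0]/2/np.tan(np.radians(d["vertical_fov"])/2)
    return R.from_rotvec(d["orientation"]).apply([(u-d["cx"])/f,(v-d["cy"])/f,1])
def onplane(d,u,v,z):
    r=ray(d,u,v); o=np.array(d["origin"]); return o+r*(z-o[2])/r[2]
def proj(d,p):
    f=d["img"].shape[0]/2/np.tan(np.radians(d["vertical_fov"])/2)
    q=R.from_rotvec(d["orientation"]).inv().apply(np.array(p)-d["origin"]); return np.array([d["cx"],d["cy"]])+f*q[:2]/q[2]
def orange(img):
    h=cv2.cvtColor(img,cv2.COLOR_BGR2HSV); return cv2.inRange(h,(5,170,90),(18,255,255))
E
python3 - <<'E'
from bench import imaging
from h import *
crops=[]
for n,(x,y) in {"scene":(190,190),"side":(330,170)}.items():
    d=imaging.get_image(n); m=orange(d["img"])
    c=cv2.connectedComponentsWithStats(m)
    for st,ce in zip(c[2][1:],c[3][1:]):
        if st[4]>15 and x<ce[0]<x+120 and y<ce[1]<y+90: print(n,st,ce.round(1),onplane(d,*ce,.058).round(4))
    crops.append(cv2.resize(d["img"][y:y+90,x:x+120],None,fx=6,fy=6,interpolation=cv2.INTER_CUBIC))
    cv2.imwrite(f"pics/{n}c.png",crops[-1])
E
```

```text
scene [197 196  28  17 106] [209.9 203.7] [ 0.347  -0.1391  0.058 ]
scene [218 207   6   5  17] [220.4 209.2] [ 0.387  -0.1433  0.058 ]
scene [217 208  31  24 262] [234.  220.4] [ 0.4471 -0.1603  0.058 ]
scene [209 211   6   6  18] [211.6 213.9] [ 0.3804 -0.1691  0.058 ]
scene [216 218   6   4  16] [218.1 219.4] [ 0.4099 -0.1772  0.058 ]
side [379 200  17  11 109] [386.9 205. ] [ 0.462  -0.1456  0.058 ]
```

View pics/scenec.png

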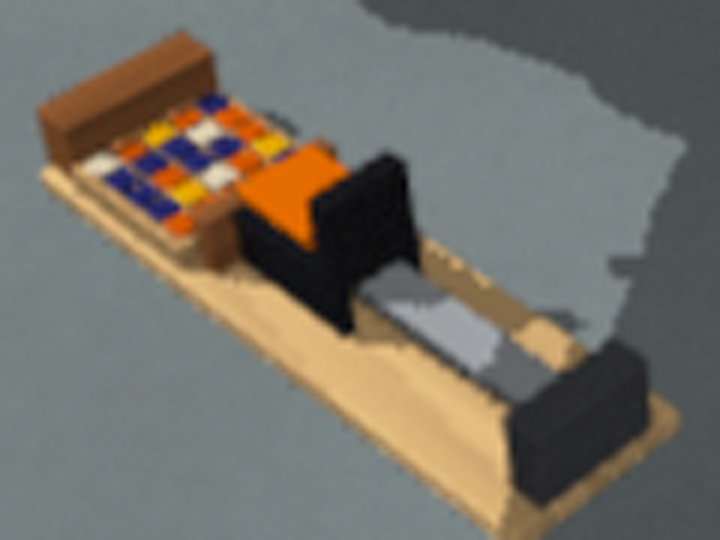

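View pics/sidec.png

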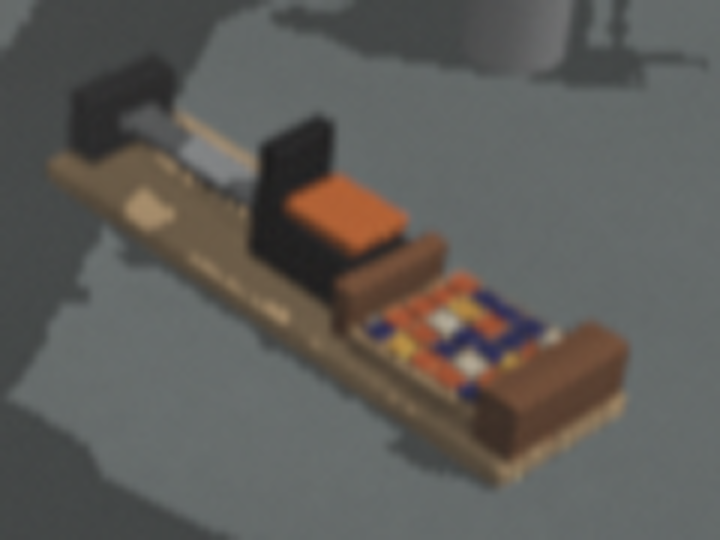

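The crops show the orange pad, the push rest beyond it, the end stop and the board corners clearly. I'll compute the clamp's frame from the corner pixels.

```bash
python3 - <<'E'
from bench import imaging
from h import *
pts={"scene":[(190,190),{"b_nearR":(40,174,.012),"b_farR":(502,528,.012),"b_farL":(680,415,.012),"padnR":(235,185,.058),"padnL":(322,140,.058),"padfR":(310,248,.058),"restT_R":(313,195,.084),"restT_L":(383,153,.084),"stopT_R":(510,408,.052),"stopT_L":(615,340,.052)}],
"side":[(330,170),{"b_farL":(50,158,.012),"b_nearL":(502,472,.012),"b_nearR":(627,395,.012),"padfL":(285,205,.058),"padfR":(335,173,.058),"padnL":(357,253,.058),"padnR":(410,214,.058),"restT_R":(330,120,.084),"restT_L":(262,152,.084),"stopT_L":(72,95,.052),"stopT_R":(160,55,.052)}]}
for n,((x,y),q) in pts.items():
    d=imaging.get_image(n)
    P={k:onplane(d,x+(u+.5)/6-.5,y+(v+.5)/6-.5,z) for k,(u,v,z) in q.items()}
    for k,p in P.items(): print(n,k,p.round(4))
    def yaw(a,b): w=P[b]-P[a]; print("  ",a,b,np.linalg.norm(w).round(4),np.degrees(np.arctan2(w[1],w[0])).round(2))
    if n=="scene": yaw("b_nearR","b_farR");yaw("b_farR","b_farL");yaw("padnR","padfR");yaw("restT_R","restT_L")
    else: yaw("b_nearL","b_farL");yaw("b_nearR","b_nearL");yaw("padnL","padfL");yaw("restT_R","restT_L")
E
```

```text
scene b_nearR [ 0.3127 -0.1667  0.012 ]
scene b_farR [ 0.6156 -0.2332  0.012 ]
scene b_farL [ 0.643  -0.1495  0.012 ]
scene padnR [ 0.4358 -0.167   0.058 ]
scene padnL [ 0.4483 -0.1255  0.058 ]
scene padfR [ 0.4882 -0.1822  0.058 ]
scene restT_R [ 0.4904 -0.1779  0.084 ]
scene restT_L [ 0.4983 -0.143   0.084 ]
scene stopT_R [ 0.6067 -0.2105  0.052 ]
scene stopT_L [ 0.621  -0.1601  0.052 ]
   b_nearR b_farR 0.3101 -12.39
   b_farR b_farL 0.0881 71.87
   padnR padfR 0.0546 -16.17
   restT_R restT_L 0.0358 77.25
side b_farL [ 0.641 -0.147  0.012]
side b_nearL [ 0.3291 -0.0744  0.012 ]
side b_nearR [ 0.3099 -0.1609  0.012 ]
side padfL [ 0.488  -0.1328  0.058 ]
side padfR [ 0.4835 -0.1721  0.058 ]
side padnL [ 0.4397 -0.1211  0.058 ]
side padnR [ 0.4363 -0.1652  0.058 ]
side restT_R [ 0.492  -0.1766  0.084 ]
side restT_L [ 0.5028 -0.1313  0.084 ]
side stopT_L [ 0.6332 -0.1539  0.052 ]
side stopT_R [ 0.6198 -0.2157  0.052 ]
   b_nearL b_farL 0.3203 -13.12
   b_nearR b_nearL 0.0886 77.5
   padnL padfL 0.0497 -13.71
   restT_R restT_L 0.0465 76.54
```

The yaw is about -13° and the pad centre is about (0.462, -0.149). The sizes match the ones given: board 0.320 by 0.088, pad 0.050 long. Next I turn the tool so its x runs along the bar and shut the fingers.

jog_arm(rows="0 0 0 0 0 0.163 1; 0 0 0 0 0 0.163 1; 0 0 0 0 0 0.163 1; 0 0 0 0 0 0.163 1; 0 0 0 0 0 0 1", force=20)

```text
time: 0.92
position: [0.2691, -0.5917, 0.2225]
tool_rot: [3.122, -0.35, -0.0]
ft_force: [0.4, -0.3, -0.1]
grip_width: 0.52
grip_force: 0.0
```

jog_arm(rows="1 -4.7 0 0 0 0 1;1 -4.7 0 0 0 0 1;1 -4.7 0 0 0 0 1;1 -4.7 0 0 0 0 1;1 -4.7 0 0 0 0 1")

```text
time: 1.55
position: [0.3708, -0.3723, 0.2227]
tool_rot: [3.122, -0.347, 0.001]
ft_force: [0.5, -0.5, 0.3]
grip_width: 0.019
grip_force: 0.0
```

jog_arm(rows="1 -4.7 0 0 0 0 1;1 -4.7 0 0 0 0 1;1 -4.7 0 0 0 0 1;1 -4.7 0 0 0 0 1;1 -4.7 0 0 0 0 1")

```text
time: 2.17
position: [0.472, -0.1545, 0.2228]
tool_rot: [3.122, -0.347, 0.001]
ft_force: [1.1, 0.2, 0.7]
grip_width: 0.005
grip_force: 0.0
```

jog_arm(rows="0 0 4 0 0 0 1;0 0 4 0 0 0 1;0 0 1 0 0 0 1; 0 0 0 0 0 0 1")

```text
time: 2.68
position: [0.4715, -0.1561, 0.1328]
tool_rot: [-3.122, 0.351, 0.0]
ft_force: [-0.1, 0.3, 0.9]
grip_width: 0.007
grip_force: 0.0
```

```bash
python3 - <<'E'
from bench import imaging,ctrl
from h import *
s=ctrl.get_state(); p=s["position"]; print(p,s["tool_rot"],s["ft_force"],s["grip_width"])
c=[]
for n,(x,y) in {"scene":(190,150),"side":(330,130)}.items():
    d=imaging.get_image(n); print(n,proj(d,p))
    c.append(cv2.resize(d["img"][y:y+130,x:x+120],None,fx=3.3,fy=3.3,interpolation=cv2.INTER_CUBIC))
d=imaging.get_image("wrist"); m=orange(d["img"])
c.append(cv2.resize(d["img"],(c[0].shape[1]*2,0) if 0 else (640,400))[:, :])
h=np.hstack(c[:2]); cv2.imwrite("pics/near.png",h); cv2.imwrite("pics/wrist.png",c[2])
k=cv2.connectedComponentsWithStats(m)
for st,ce in zip(k[2][1:],k[3][1:]):
    if st[4]>300: print(st,ce.round(1),onplane(d,*ce,.058).round(4))
E
```

```text
[ 0.47150275 -0.15605746  0.13280967] [-3.12180803e+00  3.51277784e-01  4.61636273e-04] [-0.12148019  0.27885695  0.92795319] 0.00700607375685142
scene [238.83681159 198.70960629]
side [388.46891953 181.00281711]
[ 293  195   45   45 1680] [315.  213.7] [ 0.4686 -0.1536  0.058 ]
```

View pics/near.png

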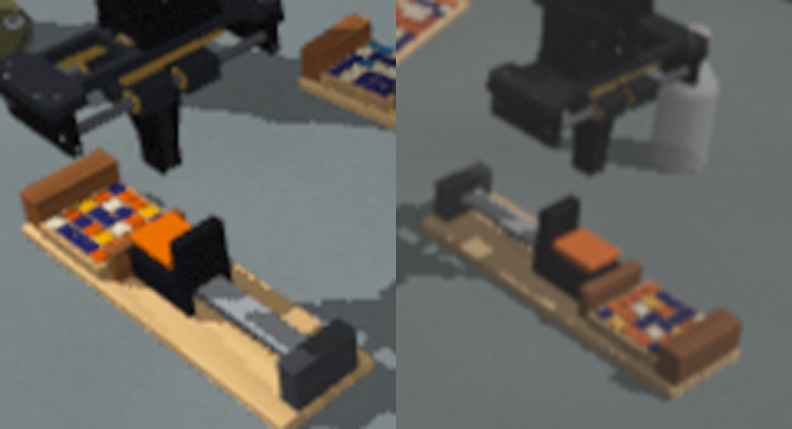

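View pics/wrist.png

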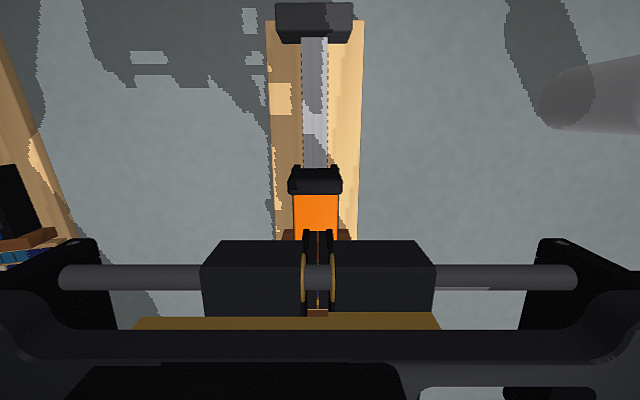

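The near view shows the shut fingers straight above the orange pad. In the wrist view the bar lies at column 316 and the fingers at column 318, with the pad spanning columns 293–338. TCP is about 3 mm right of the centre line and 8–10 mm forward of the pad centre. I'll correct that and go down.

jog_arm(rows="0.4 -0.3 2.5 0 0 0 1; 0 0 2.5 0 0 0 1; 0 0 1.7 0 0 0 1; 0 0 0 0 0 0 1")

```text
time: 3.32
position: [0.4756, -0.1539, 0.0651]
tool_rot: [-3.121, 0.353, 0.002]
ft_force: [-0.2, -0.1, 0.1]
grip_width: 0.005
grip_force: 0.0
```

jog_arm(rows="0 0 0.3 0 0 0 1; 0 0 0.3 0 0 0 1; 0 0 0.3 0 0 0 1; 0 0 0.2 0 0 0 1; 0 0 0 0 0 0 1")

```text
time: 3.95
position: [0.4767, -0.1541, 0.0556]
tool_rot: [3.121, -0.353, 0.002]
ft_force: [-2.4, 0.3, 6.8]
grip_width: 0.004
grip_force: 3.5
```

jog_arm(rows="0 0 0.2 0 0 0 1; 0 0 0.2 0 0 0 1; 0 0 0.2 0 0 0 1; 0 0 0 0 0 0 1")

```text
time: 4.45
position: [0.4774, -0.1543, 0.0504]
tool_rot: [3.121, -0.353, 0.004]
ft_force: [-1.6, 0.6, 9.8]
grip_width: 0.007
grip_force: 4.8
```

jog_arm(rows="0 0 0.2 0 0 0 1; 0 0 0 0 0 0 1; 0.5 0 0 0 0 0 1; 0.5 0 0 0 0 0 1; 0.5 0 0 0 0 0 1")

```text
time: 5.08
position: [0.4937, -0.1579, 0.0502]
tool_rot: [3.12, -0.353, 0.009]
ft_force: [-2.6, 1.6, 18.3]
grip_width: 0.006
grip_force: 9.0
```

jog_arm(rows="0.8 0 0 0 0 0 1; 0.8 0 0 0 0 0 1; 0.8 0 0 0 0 0 1; 0.8 0 0 0 0 0 1; 0.8 0 0 0 0 0 1")

```text
time: 5.7
position: [0.5326, -0.1666, 0.0503]
tool_rot: [3.12, -0.353, 0.008]
ft_force: [-3.3, 0.3, 16.7]
grip_width: 0.009
grip_force: 8.6
```

jog_arm(rows="0.8 0 0 0 0 0 1; 0.8 0 0 0 0 0 1; 0.8 0 0 0 0 0 1; 0.8 0 0 0 0 0 1; 0 0 0 0 0 0 1")

```text
time: 6.32
position: [0.5647, -0.1738, 0.0504]
tool_rot: [3.121, -0.352, 0.012]
ft_force: [0.2, -0.4, 13.8]
grip_width: 0.007
grip_force: 6.9
```

jog_arm(rows="0.6 0 0.05 0 0 0 1; 0.6 0 0.05 0 0 0 1; 0.6 0 0 0 0 0 1; 0.3 0 0 0 0 0 1; 0 0 0 0 0 0 1")

```text
time: 6.95
position: [0.5835, -0.178, 0.0502]
tool_rot: [3.121, -0.353, 0.006]
ft_force: [-5.4, 2.9, 21.7]
grip_width: 0.005
grip_force: 10.9
```

jog_arm(rows="0.3 0 0 0 0 0 1; 0.3 0 0 0 0 0 1; 0 0 0 0 0 0 1")

```text
time: 7.32
position: [0.5842, -0.1781, 0.0499]
tool_rot: [3.122, -0.353, -0.012]
ft_force: [-18.3, 5.4, 32.4]
grip_width: 0.005
grip_force: 16.2
```

Forward force has risen to 19 N after about 110 mm of travel. I'll check whether that is the end stop.

```bash
python3 - <<'E'
from bench import imaging
from h import *
c=[]
for n,(x,y) in {"scene":(200,180),"side":(320,140)}.items():
    d=imaging.get_image(n)
    c.append(cv2.resize(d["img"][y:y+110,x:x+115],None,fx=3.4,fy=3.4,interpolation=cv2.INTER_CUBIC))
cv2.imwrite("pics/end.png",np.hstack(c))
E
```

```text
(no output)
```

View pics/end.png

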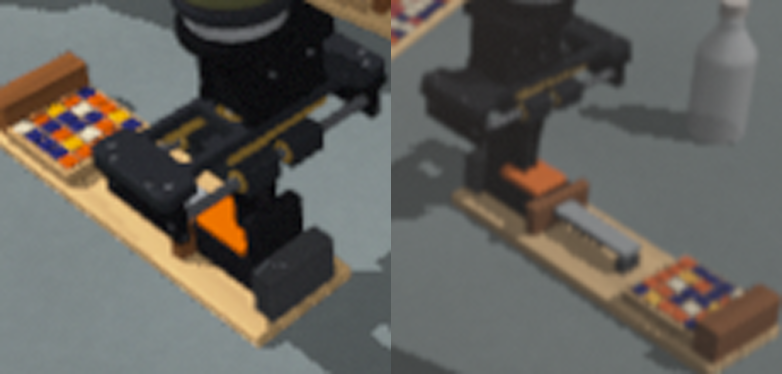

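The jaw is against the end stop: the rest and jaw body touch it in the scene view at about (265,235), and the panel hasn't moved. I'll lift straight up while still lightly against the rest, then back off once the pad is free.

jog_arm(rows="0 0 -0.4 0 0 0 1; 0 0 -0.5 0 0 0 1; 0 0 -0.6 0 0 0 1; 0 0 -0.4 0 0 0 1; 0 0 0 0 0 0 1")

```text
time: 8.05
position: [0.587, -0.1794, 0.0645]
tool_rot: [3.122, -0.353, -0.001]
ft_force: [-1.0, 1.2, 1.3]
grip_width: 0.004
grip_force: 0.8
```

jog_arm(rows="-0.4 0 0 0 0 0 1; -0.4 0 0 0 0 0 1; 0 0 -2 0 0 0 1; 0 0 -4 0 0 0 1; 0 0 -5 0 0 0 1")

```text
time: 8.68
position: [0.5791, -0.1774, 0.1764]
tool_rot: [-3.122, 0.353, 0.0]
ft_force: [1.4, -0.5, -0.1]
grip_width: 0.002
grip_force: 0.0
```

jog_arm(rows="-4 0 -3 0 0 0 1; -5 0 -3 0 0 0 1; -5 0 0 0 0 0 1; 0 0 0 0 0 0 1;0 0 0 0 0 0 1")

```text
time: 9.3
position: [0.4438, -0.1465, 0.2359]
tool_rot: [3.121, -0.353, 0.005]
ft_force: [1.0, -0.1, -0.1]
grip_width: 0.008
grip_force: 0.0
```

```bash
python3 - <<'E'
from bench import imaging,ctrl
from h import *
s=ctrl.get_state(); print(s["position"],s["ft_force"],np.abs(s["qd"]).max())
c=[]
for n,(x,y) in {"scene":(200,180),"side":(320,140)}.items():
    d=imaging.get_image(n)
    k=cv2.connectedComponentsWithStats(orange(d["img"]))
    for st,ce in zip(k[2][1:],k[3][1:]):
        if st[4]>30: print(n,st,onplane(d,*ce,.058).round(4))
    c.append(cv2.resize(d["img"][y:y+110,x:x+115],None,fx=3.4,fy=3.4,interpolation=cv2.INTER_CUBIC))
cv2.imwrite("pics/fin.png",np.hstack(c))
E
```

```text
[ 0.443806   -0.14645192  0.23593326] [ 0.96617137 -0.13487062 -0.14188734] 0.037033654826273056
scene [66 38 11 16 61] [-1.3608  0.5714  0.058 ]
scene [460 190  35   7  75] [0.9541 0.2651 0.058 ]
scene [441 192  59  29 659] [0.9566 0.196  0.058 ]
scene [197 196  28  17 109] [ 0.3473 -0.1387  0.058 ]
scene [217 208  20  21 118] [ 0.4301 -0.1636  0.058 ]
scene [465 218  23  13  70] [0.9804 0.1298 0.058 ]
scene [255 233  23  20 222] [ 0.5653 -0.1813  0.058 ]
scene [359 347   8   9  51] [ 0.8785 -0.3241  0.058 ]
scene [402 354   8  10  59] [ 0.95   -0.2999  0.058 ]
scene [349 357  23  28 264] [ 0.8938 -0.3594  0.058 ]
scene [419 360   8  10  66] [ 0.9794 -0.2959  0.058 ]
scene [380 364   9   9  60] [ 0.9241 -0.3351  0.058 ]
scene [408 365   9  10  66] [ 0.9665 -0.314   0.058 ]
scene [415 376   9  11  75] [ 0.9832 -0.3276  0.058 ]
scene [361 387  12  13 104] [ 0.9157 -0.3888  0.058 ]
scene [401 392  10   8  64] [ 0.972  -0.3615  0.058 ]
side [354 185  16  10  88] [ 0.5676 -0.1691  0.058 ]
```

View pics/fin.png

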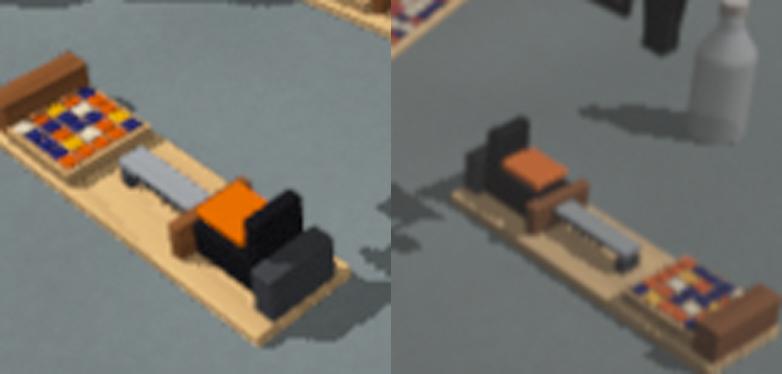

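The jaw sits at the end stop: the pad has moved about 108 mm in the side view from a start of 0–2 mm. The pad is up, the panel hasn't moved, and the arm is clear.

```bash
python3 -c "
from bench import ticket
print(ticket.close_job())"
```

```text
the job is handed in; nothing more can be done
None
```

The orange clamp's jaw is back at its end stop with the pad sprung up; the blue clamp, both panels and everything else were left alone, and the job was handed in after about 9.5 s of robot time.

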